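# Find the full bottle of kiln wash by its weight

### The arm

A 7-joint arm with a two-finger parallel gripper is mounted at the origin on a cart in front of the work surface, level with it; the furniture and walls round the work are solid. World frame = base frame: x ahead of the robot, y to its left, z up, the work surface at z = 0. Lengths are in m, angles in rad, forces in N, time in s.
With the tool pointing down it reaches from about 0.35 to 0.775 m from the base axis. Payload 3.1 kg.
Tool frame: the origin (TCP) lies midway between the tips of the shut fingers; the grasp point (between the pads) lies 19 mm behind it (ctrl.pinch_z is the distance from the TCP to the grasp point, in m); z points along the fingers, y is the line along which they close (so a half turn about z gives the same grasp; the last joint's range is limited). The gripper opens to 85 mm and grips with 20 to 120 N. Pads are 22 mm wide; open, the fingers measure 114 mm over their backs; the gripper's body (76 mm by 85 mm) begins 54 mm behind the grasp point. The pads swing forward as they close: fully open they stand 13 mm farther back than shut.
Start: joints at [-1.316, 0.311, 0.014, 1.512, -0.004, 1.319, -0.027], TCP at [0.161, 0.526, 0.231] pointing down, gripper open.
Joint ranges: [-2.7, 2.7], [-0.3, 1.91], [-1.27, 1.3], [0.12, 2.57], [-1.44, 4.58], [0.2, 2.03], [-3.05, 3.05]. Speed limits (rad/s): [2.79, 2.79, 3.14, 3.14, 3.14, 3.14, 3.14].

### API

Orientations are given as a unit quaternion [w, x, y, z].
In Python, from bench import ctrl, camera, workorder gives the robot as it stands.
- The arm moves only by the tool send_rows, never from a script. Its argument "rows" is a list of rows, each an object of numbers: "dx", "dy", "dz": the shift along the tool's x, y, z in cm; "ax", "ay", "az": the turn, a rotation vector about the tool's x, y, z in degrees; "claw": the finger opening in cm, from 0 to 8.54. A call has 1 to 20 rows; each row shifts and turns the commanded pose from where the row before left it, along the tool's axes as they then stand; what a row does not reach is not made up. A row lasts 1/8 s, in which the tool goes at most 62.5 mm and 10.7 degrees, less where a joint would pass 70% of its speed; a pose out of reach is approached as far as the arm can. A call with a gripper value outside its range is refused whole. The fingers move at their own pace and stop on an object; the grip force is fixed at half the most. Time passes only in rows, so rows that do not move let the fingers close. It gives the time, the measured TCP pose, the force, the opening and the grip force at its end, in the units of the state.
- ctrl.get_obs(): the state, without advancing time (a new reading comes with each control period).
- camera(name): name is "scene" or "top"; returns a dict with "image" (420x560x3 uint8, blue, green, red), "intrinsics" (3x3 intrinsics, pixels), "distortion" ([k1, k2, p1, p2, k3] as OpenCV has them; the pictures are not rectified), "rvec" (rotation vector, rad) and "tvec" (3), from world to camera coordinates, as OpenCV has them. Camera axes: x right, y down, z forward; pixel columns grow to the right and rows downward; lengths in m; the calibration is good to about 2 mm. A picture is of the moment at which its call begins. There is no depth.
- workorder.sign_off(): hands the job in; it is judged then, once.
The state is a dict: "t": time; "joint_positions": joint angles; "qvel": joint speeds; "joint_torque": joint torques, N m; "tool_pos": TCP position; "tcp_rot": TCP orientation; "force": force on the tool from outside, world axes, zero at the start; "ft_torque": the same for the moment, N m; "grip_width": finger opening in m; "grip_force": force on a finger pad.
Only numpy, scipy, OpenCV 4.12 (cv2) and the standard library are available. Lean on these libraries where they do the work, as an engineer would, in place of code of your own. Each camera call takes 0.05 s, during which the arm holds its last target. There are 200 camera calls.

### The job

Three identical closed bottles of kiln wash stand on the counter: one is full, the other two are almost empty, and only their weight tells which. Heft them, stand the two light ones upright in the wooden caddy (one in each compartment) for refilling, then pick up the full, heaviest bottle and hold it up still and upright, at least 10 cm clear of the counter; finish while holding it. Do not tip any bottle over, and leave the clay skull, the roll of tape and the pinch pot where they are.

Things in the scene. Friction and masses are not known exactly. Their poses are not given: they have to be found in the camera images.
- bottle_1: one of three identical closed bottles: cream round body 61 mm in diameter, shoulder to 133 mm, then a fixed white cap 40 mm in diameter from 134 mm to the top at 156 mm (grasp the cap from above). Origin: centre of the underside; z up. It may be the full one (0.62 to 0.78 kg) or an almost empty one (0.18 to 0.27 kg). Bottles start upright, 80 mm or more apart.
- bottle_2: one of three identical closed bottles: cream round body 61 mm in diameter, shoulder to 133 mm, then a fixed white cap 40 mm in diameter from 134 mm to the top at 156 mm (grasp the cap from above). Origin: centre of the underside; z up. It may be the full one (0.62 to 0.78 kg) or an almost empty one (0.18 to 0.27 kg). Bottles start upright, 80 mm or more apart.
- bottle_3: one of three identical closed bottles: cream round body 61 mm in diameter, shoulder to 133 mm, then a fixed white cap 40 mm in diameter from 134 mm to the top at 156 mm (grasp the cap from above). Origin: centre of the underside; z up. It may be the full one (0.62 to 0.78 kg) or an almost empty one (0.18 to 0.27 kg). Bottles start upright, 80 mm or more apart.
- caddy: fixed open plywood tray, 100 mm (its x) by 194 mm (its y) and 36 mm high, walls and floor 6 mm thick, with one dividing wall across the middle that makes two equal compartments, each 88 mm square inside, side by side along its y. Origin: centre of the underside; z up. A small wooden cleat sticks out 10 mm from each short end.
- bay_left (a point): centre of the inner floor of the caddy's compartment on its +y side (47 mm from the caddy's origin along its y, 6 mm up); axes as the caddy's
- bay_right (a point): centre of the inner floor of the compartment on the caddy's -y side (47 mm from the origin along -y, 6 mm up); axes as the caddy's
- skull: bystander: small hand-modelled clay skull, 83 x 56 x 59 mm; origin at the centre of its underside. Leave alone.
- tape: bystander: roll of masking tape lying flat, 96 mm in diameter, 25 mm high; origin at the centre of its underside. Leave alone.
- pinch_pot: bystander: small cream pinch pot, 60 x 64 x 38 mm; origin at the centre of its underside. Leave alone.

How it is judged:
By the outcome, as a careful person would: the job done as asked, in the order asked, and still so for the second after the job is handed in, while the arm keeps its last pose, push and grip.
It also fails if it takes over 72 s, if anything falls off the work surface, if the arm or the gripper's body presses on something with over 40 N, if the wrist force passes 120 N, or if a joint passes its speed limit or range.

## Working session

There is one attempt and no reset: what is moved stays moved. The work goes in short steps, Python scripts to look and compute and a tool call to move; the robot and the scene stay as the last step left them, time stands still between calls to the robot, and variables do not carry over. Pictures are saved under pics/ and viewed, at most 10 in all, crops included, and the job is handed in when it is done.

Besides the shell and the picture viewer there is one more tool, called after "Call:" as name([rows], argument=value, ...), one row to a line, values as JSON. send_rows: Moves the arm, as the interface text tells. Its arguments: {"type":"object","properties":{"rows":{"type":"array"}},"required":["rows"]}

```bash
ls; mkdir -p pics
cat > h.py <<'E'
import numpy as np, cv2
from bench import ctrl, camera, workorder
def ray(c,uv):
    p=cv2.undistortPoints(np.array([[uv]],float),np.array(c["intrinsics"]),np.array(c["distortion"]))[0,0]
    R=cv2.Rodrigues(np.array(c["rvec"],float))[0]; t=np.array(c["tvec"],float).ravel()
    return -R.T@t, R.T@np.array([p[0],p[1],1])
def onz(c,uv,z):
    o,d=ray(c,uv); return (o+d*(z-o[2])/d[2]).round(4)
def px(c,P):
    return cv2.projectPoints(np.array([P],float),np.array(c["rvec"],float),np.array(c["tvec"],float),np.array(c["intrinsics"]),np.array(c["distortion"]))[0].ravel().round(1)
E
python3 - <<'E'
from h import *
for n in("scene","top"):
    c=camera(n); cv2.imwrite(f"pics/{n}0.png",c["image"]); print(n,ray(c,(280,210)))
o=ctrl.get_obs();print(o, ctrl.pinch_z)
E
```

```text
pics
scene (array([-0.33037783, -0.57675299,  0.48936828]), array([ 0.8069647 ,  0.41752497, -0.41786692]))
top (array([ 0.36543496, -0.12820766,  0.95220519]), array([ 0.13991554, -0.02770784, -0.98979054]))
{'t': 0.1, 'joint_positions': array([-1.31567704,  0.31165782,  0.01399942,  1.51291907, -0.00439309,
        1.3192241 , -0.0271952 ]), 'qvel': array([-1.49391520e-03, -3.08538044e-03,  8.18799929e-04, -3.62381723e-03,
        4.52999699e-06,  1.53907262e-03,  2.72264107e-03]), 'joint_torque': array([ 8.09681205e-04, -3.80851328e+01,  1.46711930e-01, -2.31239086e+01,
        1.22223044e-02,  8.12157610e-03,  2.27135524e-05]), 'tool_pos': array([0.16066034, 0.52530829, 0.23031405]), 'tcp_rot': array([-1.11645078e-04,  1.47827363e-01,  9.89012581e-01, -1.08312465e-03]), 'force': array([-0.40485693, -0.58880278, -0.38660396]), 'ft_torque': array([-0.02522619, -0.00528584, -0.03098907]), 'grip_force': 0.0, 'grip_width': 0.08547552170430686} 0.0187
```

View pics/scene0.png

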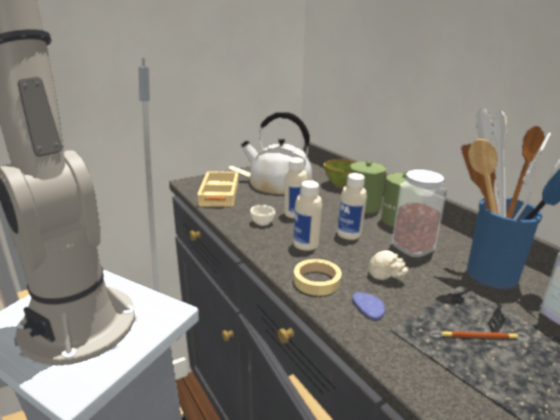

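View pics/top0.png

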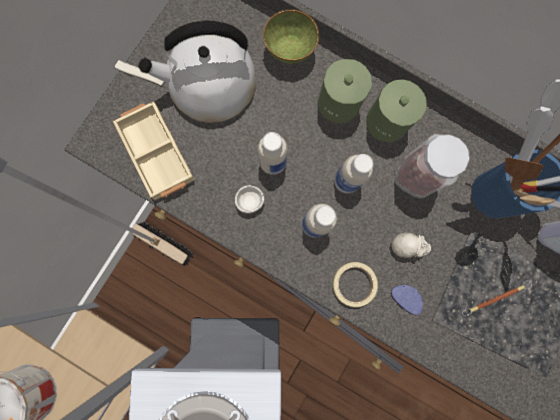

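The top view shows caps near (272,143), (360,165) and (322,215). The caddy runs from (135,113) to (172,188), with the kettle just beside it. The pot is at (250,200), the tape at (355,285) and the skull at (408,245).

Run:
```python
from h import *
t=camera("top"); s=camera("scene")
print("base px",px(t,[0,0,0]),px(s,[0,0,0]),"tcp",px(t,[.161,.526,.231]),px(s,[.161,.526,.231]))
hsv=cv2.cvtColor(t["image"],cv2.COLOR_BGR2HSV)
for n,(u,v) in dict(a=(272,143),b=(360,165),c=(322,215)).items():
    r=t["image"][v-22:v+22,u-22:u+22].min(2)
    m=(r>195).astype(np.uint8)
    k,l,st,ce=cv2.connectedComponentsWithStats(m); i=1+st[1:,4].argmax()
    uv=ce[i]+[u-22,v-22]; print(n,uv,st[i],onz(t,uv,.154), 'scene px of cap top', px(s,onz(t,uv,.154)))
for q in [(114,122),(154,102),(193,181),(154,200)]: print("caddy corner",onz(t,q,.036))
for n,q,z in [("pot",(250,200),.03),("tape",(355,285),.02),("skull",(408,245),.03),("kettlehandle",(205,35),.2),("spout",(148,67),.12),("cleatTop",(140,72),.0),("canister",(350,80),.12),("jar",(448,158),.15)]: print(n,onz(t,q,z))
cv2.imwrite("pics/c.png",cv2.resize(t["image"][0:320,60:480],(800,610))[:600])
cv2.imwrite("pics/s.png",cv2.resize(s["image"][100:320,160:450],None,fx=2.7,fy=2.7))
```

```text
base px [202.9 444.5] [ 77.1 323.4] tcp [-138.1  389.4] [-15.8 141.3]
a [271.71314741 141.23505976] [ 13  12  19  17 251] [ 0.6122 -0.1326  0.154 ] scene px of cap top [295.7 160.6]
b [363.12252964 162.45059289] [ 17  11  18  18 253] [ 0.5742 -0.3102  0.154 ] scene px of cap top [356.  176.9]
c [325.27436823 214.98555957] [ 16  12  19  20 277] [ 0.4703 -0.2364  0.154 ] scene px of cap top [309.8 184.8]
caddy corner [0.6852 0.2172 0.036 ]
caddy corner [0.7337 0.1316 0.036 ]
caddy corner [0.5552 0.0365 0.036 ]
caddy corner [0.5117 0.1186 0.036 ]
pot [ 0.5166 -0.0882  0.03  ]
tape [ 0.336  -0.3193  0.02  ]
skull [ 0.4237 -0.435   0.03  ]
kettlehandle [ 0.8035 -0.0026  0.2   ]
spout [0.7756 0.1248 0.12  ]
cleatTop [0.8217 0.1792 0.    ]
canister [ 0.7588 -0.2932  0.12  ]
jar [ 0.5884 -0.4803  0.15  ]
```

View pics/c.png

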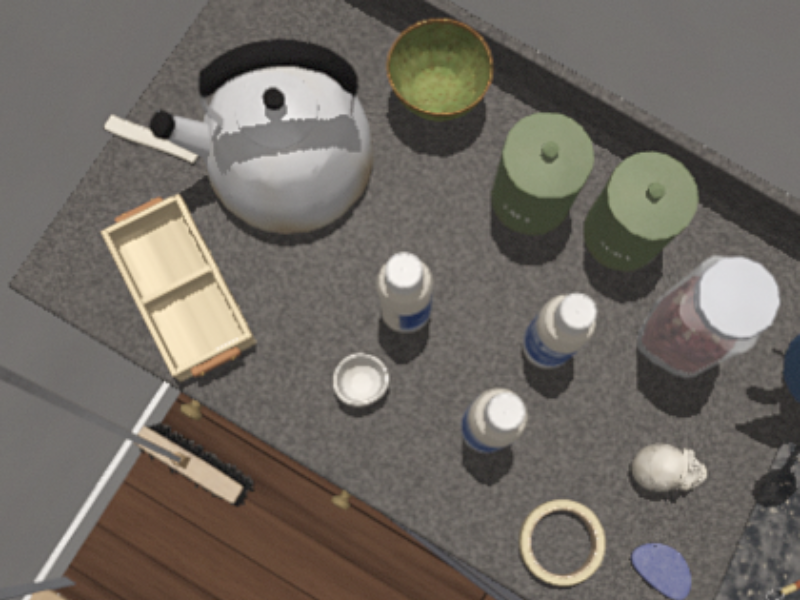

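View pics/s.png

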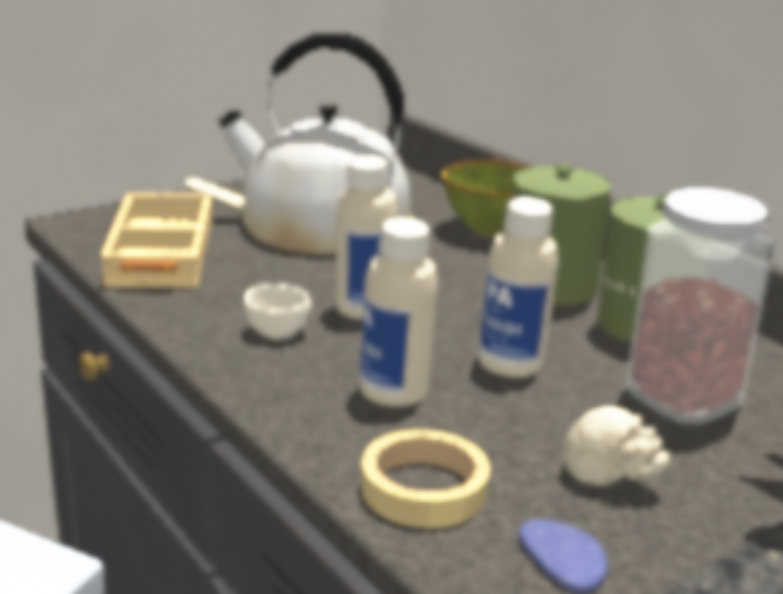

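The closer views confirm the positions. The three caps stand clear of each other, and the caddy is centred at about (0.621, 0.126), turned about 29°. The kettle lies toward +x of it. I'll move above bottle a first, squaring the tool to the world axes on the way.

Call:
send_rows([
  {"az": -8.5, "dz": -1.5, "claw": 8.5},
  {"az": -8.5, "dz": -1.5, "claw": 8.5},
  {"dx": -3, "dy": -4.4},
  {"dx": -3, "dy": -4.4},
  {"dx": -3, "dy": -4.4},
  {"dx": -3, "dy": -4.4},
  {"dx": -3, "dy": -4.4},
  {"dx": -3, "dy": -4.4},
  {"dx": -3, "dy": -4.4},
  {"dx": -3, "dy": -4.4},
  {"dx": -3, "dy": -4.4},
  {"dx": -3, "dy": -4.4},
  {"dx": -3, "dy": -4.4},
  {"dx": -3, "dy": -4.4},
  {"dx": -3, "dy": -4.4},
  {"dx": -3, "dy": -4.4},
  {"dx": -3, "dy": -4.4},
  {"dx": 0},
])

```text
invalid input at $.rows[0]: expected keys dx, dy, dz, ax, ay, az, claw
```

Run:
```python
from h import *
t=camera("top"); s=camera("scene"); o=ctrl.get_obs(); print(o["t"],o["tool_pos"],o["tcp_rot"],o["force"],o["joint_positions"])
print("tip px",px(s,o["tool_pos"]),"spout/kettle",onz(t,(212,82),.07),onz(t,(168,80),.07),onz(t,(255,80),.07))
cv2.imwrite("pics/s1.png",cv2.resize(s["image"][40:300,180:440],None,fx=2.2,fy=2.2))
```

```text
0.3 [0.16075998 0.52573261 0.23094302] [-3.05030668e-05  1.47818326e-01  9.89014456e-01 -3.83992244e-04] [-0.46627086 -0.21241169 -0.29525494] [-1.31569518  0.31116379  0.01398763  1.5120336  -0.0043892   1.31919587
 -0.02721087]
tip px [-15.8 141.3] spout/kettle [ 0.7688 -0.0008  0.07  ] [0.7711 0.0947 0.07  ] [ 0.776  -0.0942  0.07  ]
```

View pics/s1.png

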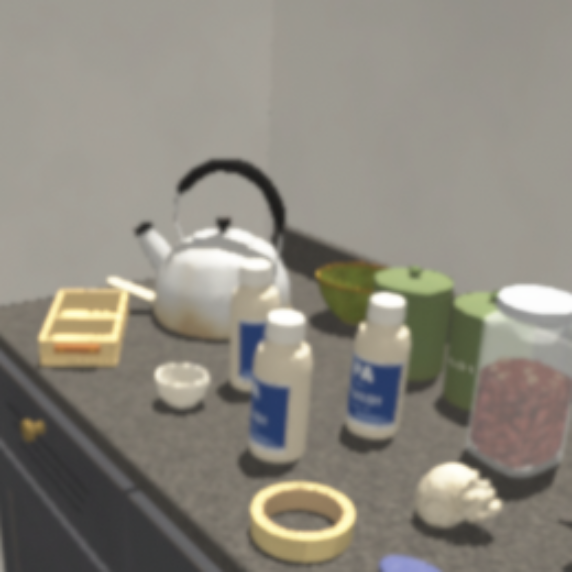

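The arm hasn't moved, because every row needs all seven keys. The picture shows the scene as before, so I'm sending the rows again in full.

Call:
send_rows([
  {"dx": 0, "dy": 0, "dz": -1.5, "ax": 0, "ay": 0, "az": -8.5, "claw": 8.5},
  {"dx": 0, "dy": 0, "dz": -1.5, "ax": 0, "ay": 0, "az": -8.5, "claw": 8.5},
  {"dx": -3, "dy": -4.4, "dz": 0, "ax": 0, "ay": 0, "az": 0, "claw": 8.5},
  {"dx": -3, "dy": -4.4, "dz": 0, "ax": 0, "ay": 0, "az": 0, "claw": 8.5},
  {"dx": -3, "dy": -4.4, "dz": 0, "ax": 0, "ay": 0, "az": 0, "claw": 8.5},
  {"dx": -3, "dy": -4.4, "dz": 0, "ax": 0, "ay": 0, "az": 0, "claw": 8.5},
  {"dx": -3, "dy": -4.4, "dz": 0, "ax": 0, "ay": 0, "az": 0, "claw": 8.5},
  {"dx": -3, "dy": -4.4, "dz": 0, "ax": 0, "ay": 0, "az": 0, "claw": 8.5},
  {"dx": -3, "dy": -4.4, "dz": 0, "ax": 0, "ay": 0, "az": 0, "claw": 8.5},
  {"dx": -3, "dy": -4.4, "dz": 0, "ax": 0, "ay": 0, "az": 0, "claw": 8.5},
  {"dx": -3, "dy": -4.4, "dz": 0, "ax": 0, "ay": 0, "az": 0, "claw": 8.5},
  {"dx": -3, "dy": -4.4, "dz": 0, "ax": 0, "ay": 0, "az": 0, "claw": 8.5},
  {"dx": -3, "dy": -4.4, "dz": 0, "ax": 0, "ay": 0, "az": 0, "claw": 8.5},
  {"dx": -3, "dy": -4.4, "dz": 0, "ax": 0, "ay": 0, "az": 0, "claw": 8.5},
  {"dx": -3, "dy": -4.4, "dz": 0, "ax": 0, "ay": 0, "az": 0, "claw": 8.5},
  {"dx": -3, "dy": -4.4, "dz": 0, "ax": 0, "ay": 0, "az": 0, "claw": 8.5},
  {"dx": -3, "dy": -4.4, "dz": 0, "ax": 0, "ay": 0, "az": 0, "claw": 8.5},
  {"dx": 0, "dy": 0, "dz": 0, "ax": 0, "ay": 0, "az": 0, "claw": 8.5},
  {"dx": 0, "dy": 0, "dz": 0, "ax": 0, "ay": 0, "az": 0, "claw": 8.5},
])

```text
t: 2.68
tool_pos: [0.6106, -0.1334, 0.2608]
tcp_rot: [-0.0, -0.0, 1.0, 0.001]
force: [0.7, 0.6, -0.4]
grip_width: 0.0848
grip_force: 0.0
```

Run:
```python
from h import *
s=camera("scene"); o=ctrl.get_obs(); print(o["t"],o["tool_pos"],o["tcp_rot"],o["force"],o["joint_positions"])
print("tip px",px(s,o["tool_pos"]))
cv2.imwrite("pics/s2.png",cv2.resize(s["image"][40:300,180:440],None,fx=2.2,fy=2.2))
```

```text
2.725 [ 0.61071722 -0.13242008  0.26120428] [-1.31598332e-04 -8.81897881e-04  9.99999294e-01  7.84843582e-04] [ 0.8808821   0.1909045  -0.11274812] [-0.15736206  0.49411497  0.56048062  1.2433063  -0.25746964  1.47431048
  1.94556203]
tip px [296.7 120.3]
```

View pics/s2.png

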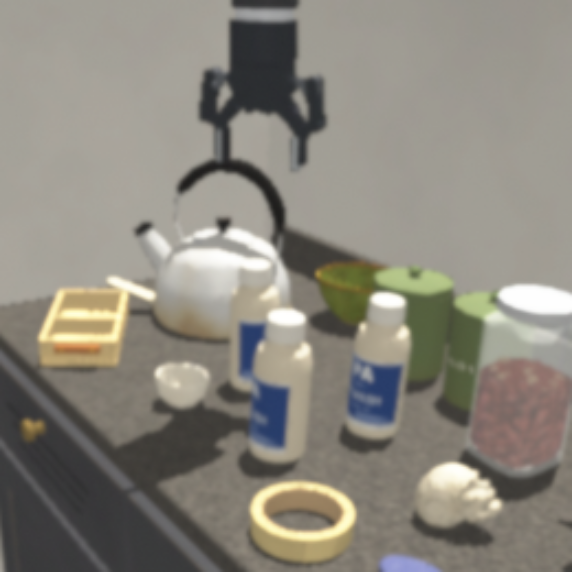

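The gripper midpoint, at crop (258,150), sits directly over bottle a's cap at (257,270). Next I descend, grip and heft.

Call:
send_rows([
  {"dx": 0, "dy": 0, "dz": 3, "ax": 0, "ay": 0, "az": 0, "claw": 8.5},
  {"dx": 0, "dy": 0, "dz": 3, "ax": 0, "ay": 0, "az": 0, "claw": 8.5},
  {"dx": 0, "dy": 0, "dz": 3, "ax": 0, "ay": 0, "az": 0, "claw": 8.5},
  {"dx": 0, "dy": 0, "dz": 3, "ax": 0, "ay": 0, "az": 0, "claw": 8.5},
  {"dx": 0, "dy": 0, "dz": 1.4, "ax": 0, "ay": 0, "az": 0, "claw": 8.5},
  {"dx": 0, "dy": 0, "dz": 0, "ax": 0, "ay": 0, "az": 0, "claw": 5},
  {"dx": 0, "dy": 0, "dz": 0, "ax": 0, "ay": 0, "az": 0, "claw": 3.8},
  {"dx": 0, "dy": 0, "dz": 0, "ax": 0, "ay": 0, "az": 0, "claw": 3},
  {"dx": 0, "dy": 0, "dz": 0, "ax": 0, "ay": 0, "az": 0, "claw": 2.5},
  {"dx": 0, "dy": 0, "dz": 0, "ax": 0, "ay": 0, "az": 0, "claw": 2.5},
  {"dx": 0, "dy": 0, "dz": 0, "ax": 0, "ay": 0, "az": 0, "claw": 2.5},
  {"dx": 0, "dy": 0, "dz": 0, "ax": 0, "ay": 0, "az": 0, "claw": 2.5},
])

```text
t: 4.22
tool_pos: [0.6123, -0.1341, 0.1295]
tcp_rot: [0.002, -0.0, 1.0, -0.0]
force: [0.6, 1.1, 5.6]
grip_width: 0.0374
grip_force: 60.1
```

Call:
send_rows([
  {"dx": 0, "dy": 0, "dz": -1, "ax": 0, "ay": 0, "az": 0, "claw": 2.5},
  {"dx": 0, "dy": 0, "dz": -2, "ax": 0, "ay": 0, "az": 0, "claw": 2.5},
  {"dx": 0, "dy": 0, "dz": -3, "ax": 0, "ay": 0, "az": 0, "claw": 2.5},
  {"dx": 0, "dy": 0, "dz": -3, "ax": 0, "ay": 0, "az": 0, "claw": 2.5},
  {"dx": 0, "dy": 0, "dz": -2, "ax": 0, "ay": 0, "az": 0, "claw": 2.5},
  {"dx": 0, "dy": 0, "dz": -1, "ax": 0, "ay": 0, "az": 0, "claw": 2.5},
  {"dx": 0, "dy": 0, "dz": 0, "ax": 0, "ay": 0, "az": 0, "claw": 2.5},
  {"dx": 0, "dy": 0, "dz": 0, "ax": 0, "ay": 0, "az": 0, "claw": 2.5},
  {"dx": 0, "dy": 0, "dz": 0, "ax": 0, "ay": 0, "az": 0, "claw": 2.5},
  {"dx": 0, "dy": 0, "dz": 0, "ax": 0, "ay": 0, "az": 0, "claw": 2.5},
  {"dx": 0, "dy": 0, "dz": 0, "ax": 0, "ay": 0, "az": 0, "claw": 2.5},
])

```text
t: 5.6
tool_pos: [0.6107, -0.134, 0.247]
tcp_rot: [-0.0, 0.0, 1.0, 0.0]
force: [0.7, 0.0, -2.6]
grip_width: 0.0373
grip_force: 60.5
```

Bottle a weighs about 2.3 N, so it is light. I'll carry it to the far bay at about (0.662, 0.149), keeping clear of the kettle.

Call:
send_rows([
  {"dx": 1, "dy": 1.4, "dz": 0, "ax": 0, "ay": 0, "az": 0, "claw": 2.5},
  {"dx": 1.6, "dy": 2.7, "dz": 0, "ax": 0, "ay": 0, "az": 0, "claw": 2.5},
  {"dx": 1.6, "dy": 2.7, "dz": 0, "ax": 0, "ay": 0, "az": 0, "claw": 2.5},
  {"dx": 1.6, "dy": 2.7, "dz": 0, "ax": 0, "ay": 0, "az": 0, "claw": 2.5},
  {"dx": 1.6, "dy": 2.7, "dz": 0, "ax": 0, "ay": 0, "az": 0, "claw": 2.5},
  {"dx": 0.6, "dy": 1.2, "dz": 0, "ax": 0, "ay": 0, "az": 0, "claw": 2.5},
  {"dx": -1, "dy": 2.5, "dz": 0, "ax": 0, "ay": 0, "az": 0, "claw": 2.5},
  {"dx": -2.2, "dy": 2.5, "dz": 0, "ax": 0, "ay": 0, "az": 0, "claw": 2.5},
  {"dx": -2.5, "dy": 2.5, "dz": 0, "ax": 0, "ay": 0, "az": 0, "claw": 2.5},
  {"dx": -2.5, "dy": 2.5, "dz": 0, "ax": 0, "ay": 0, "az": 0, "claw": 2.5},
  {"dx": -2.5, "dy": 2.5, "dz": 0, "ax": 0, "ay": 0, "az": 0, "claw": 2.5},
  {"dx": -1.8, "dy": 1.6, "dz": 0, "ax": 0, "ay": 0, "az": 0, "claw": 2.5},
  {"dx": 0, "dy": 0.8, "dz": 0, "ax": 0, "ay": 0, "az": 0, "claw": 2.5},
  {"dx": 0, "dy": 0, "dz": 0, "ax": 0, "ay": 0, "az": 0, "claw": 2.5},
  {"dx": 0, "dy": 0, "dz": 0, "ax": 0, "ay": 0, "az": 0, "claw": 2.5},
  {"dx": 0, "dy": 0, "dz": 0, "ax": 0, "ay": 0, "az": 0, "claw": 2.5},
])

```text
t: 7.6
tool_pos: [0.6556, 0.1478, 0.2479]
tcp_rot: [0.0, 0.001, 1.0, -0.0]
force: [-0.2, -0.0, -2.2]
grip_width: 0.0371
grip_force: 60.6
```

Run:
```python
from h import *
t=camera("top"); s=camera("scene"); o=ctrl.get_obs(); print(o["t"],o["tool_pos"],o["tcp_rot"],o["force"])
a=cv2.resize(s["image"][90:270,150:350],None,fx=3,fy=3);b=cv2.resize(t["image"][20:260,70:270],None,fx=2.25,fy=2.25)[:540]
cv2.imwrite("pics/x3.png",cv2.resize(np.hstack([a,b]),(800,412)))
```

```text
7.7 [0.65565716 0.14829545 0.24778588] [2.22168580e-04 4.57195796e-04 9.99999869e-01 5.36500450e-05] [ 0.36130797  0.34681341 -0.88912521]
```

View pics/x3.png

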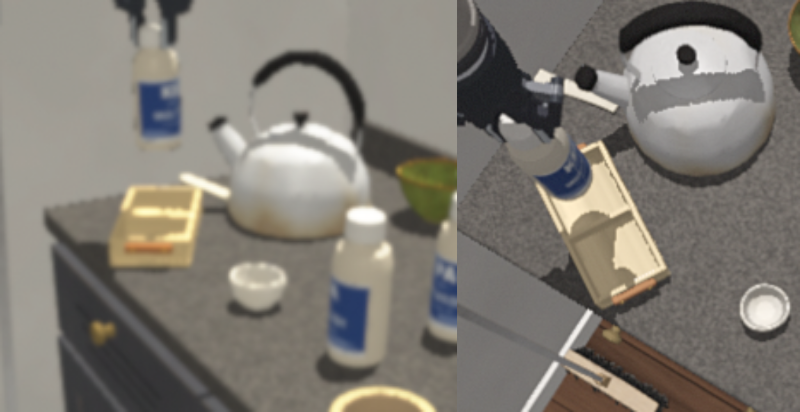

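The bottle hangs upright over the far bay. I'll shift it 6 mm in +x, lower it and release.

Call:
send_rows([
  {"dx": -0.6, "dy": 0, "dz": 1, "ax": 0, "ay": 0, "az": 0, "claw": 2.5},
  {"dx": 0, "dy": 0, "dz": 2, "ax": 0, "ay": 0, "az": 0, "claw": 2.5},
  {"dx": 0, "dy": 0, "dz": 2, "ax": 0, "ay": 0, "az": 0, "claw": 2.5},
  {"dx": 0, "dy": 0, "dz": 2, "ax": 0, "ay": 0, "az": 0, "claw": 2.5},
  {"dx": 0, "dy": 0, "dz": 2, "ax": 0, "ay": 0, "az": 0, "claw": 2.5},
  {"dx": 0, "dy": 0, "dz": 1, "ax": 0, "ay": 0, "az": 0, "claw": 2.5},
  {"dx": 0, "dy": 0, "dz": 0.7, "ax": 0, "ay": 0, "az": 0, "claw": 2.5},
  {"dx": 0, "dy": 0, "dz": 0.4, "ax": 0, "ay": 0, "az": 0, "claw": 2.5},
  {"dx": 0, "dy": 0, "dz": 0, "ax": 0, "ay": 0, "az": 0, "claw": 2.5},
  {"dx": 0, "dy": 0, "dz": 0, "ax": 0, "ay": 0, "az": 0, "claw": 2.5},
])

```text
t: 8.95
tool_pos: [0.6623, 0.149, 0.137]
tcp_rot: [0.001, -0.0, 1.0, 0.0]
force: [0.1, 0.9, -1.9]
grip_width: 0.0374
grip_force: 60.6
```

Call:
send_rows([
  {"dx": 0, "dy": 0, "dz": 0.2, "ax": 0, "ay": 0, "az": 0, "claw": 2.5},
  {"dx": 0, "dy": 0, "dz": 0, "ax": 0, "ay": 0, "az": 0, "claw": 2.5},
  {"dx": 0, "dy": 0, "dz": 0, "ax": 0, "ay": 0, "az": 0, "claw": 4.5},
  {"dx": 0, "dy": 0, "dz": 0, "ax": 0, "ay": 0, "az": 0, "claw": 6},
  {"dx": 0, "dy": 0, "dz": 0, "ax": 0, "ay": 0, "az": 0, "claw": 6},
  {"dx": 0, "dy": 0, "dz": 0, "ax": 0, "ay": 0, "az": 0, "claw": 6},
  {"dx": 0, "dy": 0, "dz": -2, "ax": 0, "ay": 0, "az": 0, "claw": 6},
  {"dx": 0, "dy": 0, "dz": -4, "ax": 0, "ay": 0, "az": 0, "claw": 6},
  {"dx": 0, "dy": 0, "dz": -4, "ax": 0, "ay": 0, "az": 0, "claw": 6},
  {"dx": 0, "dy": 0, "dz": -3, "ax": 0, "ay": 0, "az": 0, "claw": 6},
  {"dx": 2.4, "dy": -4.8, "dz": 0, "ax": 0, "ay": 0, "az": 0, "claw": 8.5},
  {"dx": 2.4, "dy": -4.8, "dz": 0, "ax": 0, "ay": 0, "az": 0, "claw": 8.5},
  {"dx": 2.4, "dy": -4.8, "dz": 0, "ax": 0, "ay": 0, "az": 0, "claw": 8.5},
  {"dx": 2.4, "dy": -4.8, "dz": 0, "ax": 0, "ay": 0, "az": 0, "claw": 8.5},
  {"dx": 2.4, "dy": -4.8, "dz": 0, "ax": 0, "ay": 0, "az": 0, "claw": 8.5},
  {"dx": 2.4, "dy": -4.8, "dz": 0, "ax": 0, "ay": 0, "az": 0, "claw": 8.5},
  {"dx": 2.4, "dy": -4.8, "dz": 0, "ax": 0, "ay": 0, "az": 0, "claw": 8.5},
  {"dx": 2.4, "dy": -4.8, "dz": 0, "ax": 0, "ay": 0, "az": 0, "claw": 8.5},
  {"dx": 0, "dy": 0, "dz": 0, "ax": 0, "ay": 0, "az": 0, "claw": 8.5},
  {"dx": 0, "dy": 0, "dz": 0, "ax": 0, "ay": 0, "az": 0, "claw": 8.5},
])

```text
t: 11.45
tool_pos: [0.4701, -0.2344, 0.2644]
tcp_rot: [0.0, 0.0, 1.0, 0.001]
force: [0.4, 0.5, -0.4]
grip_width: 0.0852
grip_force: 0.0
```

Run:
```python
from h import *
t=camera("top"); s=camera("scene"); o=ctrl.get_obs(); print(o["t"],o["tool_pos"],o["tcp_rot"],o["force"])
print("tip scene px",px(s,o["tool_pos"]))
a=cv2.resize(s["image"][90:270,180:380],None,fx=3,fy=3);b=cv2.resize(t["image"][60:260,90:290],None,fx=2.7,fy=2.7)
cv2.imwrite("pics/x4.png",cv2.resize(np.hstack([a,b]),(800,379)))
```

```text
11.55 [ 0.47083914 -0.23316457  0.26409737] [ 9.97695960e-05 -1.63150430e-03  9.99998527e-01  5.24370437e-04] [ 0.6425817  -0.36363476 -0.02234952]
tip scene px [310.9 136.5]
```

View pics/x4.png

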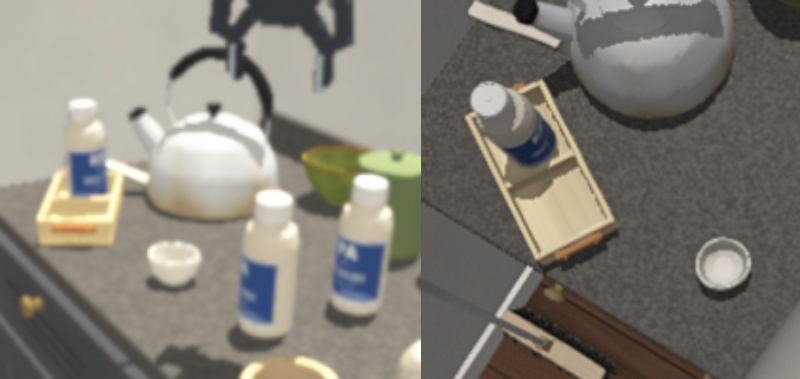

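Bottle a stands upright in the far bay and the gripper is over bottle c. Next I descend, grip and lift.

Call:
send_rows([
  {"dx": 0, "dy": -0.2, "dz": 3, "ax": 0, "ay": 0, "az": 0, "claw": 8.5},
  {"dx": 0, "dy": 0, "dz": 3, "ax": 0, "ay": 0, "az": 0, "claw": 8.5},
  {"dx": 0, "dy": 0, "dz": 3, "ax": 0, "ay": 0, "az": 0, "claw": 8.5},
  {"dx": 0, "dy": 0, "dz": 3, "ax": 0, "ay": 0, "az": 0, "claw": 8.5},
  {"dx": 0, "dy": 0, "dz": 1.5, "ax": 0, "ay": 0, "az": 0, "claw": 8.5},
  {"dx": 0, "dy": 0, "dz": 0, "ax": 0, "ay": 0, "az": 0, "claw": 5},
  {"dx": 0, "dy": 0, "dz": 0, "ax": 0, "ay": 0, "az": 0, "claw": 3.8},
  {"dx": 0, "dy": 0, "dz": 0, "ax": 0, "ay": 0, "az": 0, "claw": 3},
  {"dx": 0, "dy": 0, "dz": 0, "ax": 0, "ay": 0, "az": 0, "claw": 2.5},
  {"dx": 0, "dy": 0, "dz": 0, "ax": 0, "ay": 0, "az": 0, "claw": 2.5},
  {"dx": 0, "dy": 0, "dz": 0, "ax": 0, "ay": 0, "az": 0, "claw": 2.5},
  {"dx": 0, "dy": 0, "dz": 0, "ax": 0, "ay": 0, "az": 0, "claw": 2.5},
])

```text
t: 13.05
tool_pos: [0.4713, -0.2369, 0.131]
tcp_rot: [0.002, -0.0, 1.0, 0.0]
force: [0.2, 1.3, 5.7]
grip_width: 0.0371
grip_force: 60.2
```

Call:
send_rows([
  {"dx": 0, "dy": 0, "dz": -1, "ax": 0, "ay": 0, "az": 0, "claw": 2.5},
  {"dx": 0, "dy": 0, "dz": -2, "ax": 0, "ay": 0, "az": 0, "claw": 2.5},
  {"dx": 0, "dy": 0, "dz": -3, "ax": 0, "ay": 0, "az": 0, "claw": 2.5},
  {"dx": 0, "dy": 0, "dz": -3, "ax": 0, "ay": 0, "az": 0, "claw": 2.5},
  {"dx": 0, "dy": 0, "dz": -2, "ax": 0, "ay": 0, "az": 0, "claw": 2.5},
  {"dx": 0, "dy": 0, "dz": -1, "ax": 0, "ay": 0, "az": 0, "claw": 2.5},
  {"dx": 0, "dy": 0, "dz": 0, "ax": 0, "ay": 0, "az": 0, "claw": 2.5},
  {"dx": 0, "dy": 0, "dz": 0, "ax": 0, "ay": 0, "az": 0, "claw": 2.5},
  {"dx": 0, "dy": 0, "dz": 0, "ax": 0, "ay": 0, "az": 0, "claw": 2.5},
  {"dx": 0, "dy": 0, "dz": 0, "ax": 0, "ay": 0, "az": 0, "claw": 2.5},
  {"dx": 0, "dy": 0, "dz": 0, "ax": 0, "ay": 0, "az": 0, "claw": 2.5},
])

```text
t: 14.42
tool_pos: [0.4697, -0.237, 0.249]
tcp_rot: [-0.0, 0.0, 1.0, 0.0]
force: [0.4, -0.4, -7.3]
grip_width: 0.037
grip_force: 61.5
```

Bottle c weighs about 7 N, so it is the full one. I'll set it back where it stood and fetch bottle b.

Call:
send_rows([
  {"dx": 0, "dy": 0, "dz": 2, "ax": 0, "ay": 0, "az": 0, "claw": 2.5},
  {"dx": 0, "dy": 0, "dz": 3, "ax": 0, "ay": 0, "az": 0, "claw": 2.5},
  {"dx": 0, "dy": 0, "dz": 3, "ax": 0, "ay": 0, "az": 0, "claw": 2.5},
  {"dx": 0, "dy": 0, "dz": 2, "ax": 0, "ay": 0, "az": 0, "claw": 2.5},
  {"dx": 0, "dy": 0, "dz": 1, "ax": 0, "ay": 0, "az": 0, "claw": 2.5},
  {"dx": 0, "dy": 0, "dz": 0.6, "ax": 0, "ay": 0, "az": 0, "claw": 2.5},
  {"dx": 0, "dy": 0, "dz": 0.3, "ax": 0, "ay": 0, "az": 0, "claw": 2.5},
  {"dx": 0, "dy": 0, "dz": 0, "ax": 0, "ay": 0, "az": 0, "claw": 2.5},
  {"dx": 0, "dy": 0, "dz": 0, "ax": 0, "ay": 0, "az": 0, "claw": 2.5},
])

```text
t: 15.55
tool_pos: [0.4706, -0.2374, 0.1312]
tcp_rot: [0.001, -0.0, 1.0, -0.0]
force: [-0.6, 0.4, -5.7]
grip_width: 0.0373
grip_force: 61.7
```

Call:
send_rows([
  {"dx": 0, "dy": 0, "dz": 0.1, "ax": 0, "ay": 0, "az": 0, "claw": 2.5},
  {"dx": 0, "dy": 0, "dz": 0, "ax": 0, "ay": 0, "az": 0, "claw": 2.5},
  {"dx": 0, "dy": 0, "dz": 0, "ax": 0, "ay": 0, "az": 0, "claw": 4.5},
  {"dx": 0, "dy": 0, "dz": 0, "ax": 0, "ay": 0, "az": 0, "claw": 6.5},
  {"dx": 0, "dy": 0, "dz": 0, "ax": 0, "ay": 0, "az": 0, "claw": 7.5},
  {"dx": 0, "dy": 0, "dz": 0, "ax": 0, "ay": 0, "az": 0, "claw": 7.5},
  {"dx": 0, "dy": 0, "dz": -2, "ax": 0, "ay": 0, "az": 0, "claw": 7.5},
  {"dx": 0, "dy": 0, "dz": -4, "ax": 0, "ay": 0, "az": 0, "claw": 7.5},
  {"dx": 0, "dy": 0, "dz": -4, "ax": 0, "ay": 0, "az": 0, "claw": 7.5},
  {"dx": 0, "dy": 0, "dz": -3, "ax": 0, "ay": 0, "az": 0, "claw": 8.5},
  {"dx": -3.5, "dy": -2.4, "dz": 0, "ax": 0, "ay": 0, "az": 0, "claw": 8.5},
  {"dx": -3.5, "dy": -2.4, "dz": 0, "ax": 0, "ay": 0, "az": 0, "claw": 8.5},
  {"dx": -3.5, "dy": -2.4, "dz": 0, "ax": 0, "ay": 0, "az": 0, "claw": 8.5},
  {"dx": 0, "dy": 0, "dz": 0, "ax": 0, "ay": 0, "az": 0, "claw": 8.5},
  {"dx": 0, "dy": 0, "dz": 0, "ax": 0, "ay": 0, "az": 0, "claw": 8.5},
])

```text
t: 17.42
tool_pos: [0.5742, -0.309, 0.2589]
tcp_rot: [-0.001, 0.0, 1.0, 0.0]
force: [-0.4, 0.1, -0.8]
grip_width: 0.0849
grip_force: 0.0
```

Call:
send_rows([
  {"dx": 0, "dy": -0.1, "dz": 3, "ax": 0, "ay": 0, "az": 0, "claw": 8.5},
  {"dx": 0, "dy": 0, "dz": 3, "ax": 0, "ay": 0, "az": 0, "claw": 8.5},
  {"dx": 0, "dy": 0, "dz": 3, "ax": 0, "ay": 0, "az": 0, "claw": 8.5},
  {"dx": 0, "dy": 0, "dz": 3, "ax": 0, "ay": 0, "az": 0, "claw": 8.5},
  {"dx": 0, "dy": 0, "dz": 1, "ax": 0, "ay": 0, "az": 0, "claw": 8.5},
  {"dx": 0, "dy": 0, "dz": 0, "ax": 0, "ay": 0, "az": 0, "claw": 5},
  {"dx": 0, "dy": 0, "dz": 0, "ax": 0, "ay": 0, "az": 0, "claw": 3.8},
  {"dx": 0, "dy": 0, "dz": 0, "ax": 0, "ay": 0, "az": 0, "claw": 3},
  {"dx": 0, "dy": 0, "dz": 0, "ax": 0, "ay": 0, "az": 0, "claw": 2.5},
  {"dx": 0, "dy": 0, "dz": 0, "ax": 0, "ay": 0, "az": 0, "claw": 2.5},
  {"dx": 0, "dy": 0, "dz": 0, "ax": 0, "ay": 0, "az": 0, "claw": 2.5},
  {"dx": 0, "dy": 0, "dz": 0, "ax": 0, "ay": 0, "az": 0, "claw": 2.5},
])

```text
t: 18.92
tool_pos: [0.5761, -0.3107, 0.1317]
tcp_rot: [0.002, -0.0, 1.0, -0.001]
force: [0.2, 1.3, 5.9]
grip_width: 0.0373
grip_force: 60.0
```

Call:
send_rows([
  {"dx": 0, "dy": 0, "dz": -1, "ax": 0, "ay": 0, "az": 0, "claw": 2.5},
  {"dx": 0, "dy": 0, "dz": -2, "ax": 0, "ay": 0, "az": 0, "claw": 2.5},
  {"dx": 0, "dy": 0, "dz": -3, "ax": 0, "ay": 0, "az": 0, "claw": 2.5},
  {"dx": 0, "dy": 0, "dz": -3, "ax": 0, "ay": 0, "az": 0, "claw": 2.5},
  {"dx": 0, "dy": 0, "dz": -2, "ax": 0, "ay": 0, "az": 0, "claw": 2.5},
  {"dx": 0, "dy": 0, "dz": -1, "ax": 0, "ay": 0, "az": 0, "claw": 2.5},
  {"dx": 0, "dy": 0, "dz": 0, "ax": 0, "ay": 0, "az": 0, "claw": 2.5},
  {"dx": 0, "dy": 0, "dz": 0, "ax": 0, "ay": 0, "az": 0, "claw": 2.5},
  {"dx": 0, "dy": 0, "dz": 0, "ax": 0, "ay": 0, "az": 0, "claw": 2.5},
  {"dx": 0, "dy": 0, "dz": 0, "ax": 0, "ay": 0, "az": 0, "claw": 2.5},
  {"dx": 0, "dy": 0, "dz": 0, "ax": 0, "ay": 0, "az": 0, "claw": 2.5},
])

```text
t: 20.3
tool_pos: [0.5747, -0.3099, 0.249]
tcp_rot: [-0.0, 0.0, 1.0, 0.0]
force: [-0.0, -0.1, -2.7]
grip_width: 0.0375
grip_force: 60.5
```

Bottle b is light too. I'll carry it to the near bay at about (0.580, 0.103).

Call:
send_rows([
  {"dx": -0.5, "dy": 1.5, "dz": 0, "ax": 0, "ay": 0, "az": 0, "claw": 2.5},
  {"dx": 0, "dy": 3, "dz": 0, "ax": 0, "ay": 0, "az": 0, "claw": 2.5},
  {"dx": 0, "dy": 3.5, "dz": 0, "ax": 0, "ay": 0, "az": 0, "claw": 2.5},
  {"dx": 0, "dy": 3.5, "dz": 0, "ax": 0, "ay": 0, "az": 0, "claw": 2.5},
  {"dx": 0, "dy": 3.5, "dz": 0, "ax": 0, "ay": 0, "az": 0, "claw": 2.5},
  {"dx": 0, "dy": 3.5, "dz": 0, "ax": 0, "ay": 0, "az": 0, "claw": 2.5},
  {"dx": 0, "dy": 3.5, "dz": 0, "ax": 0, "ay": 0, "az": 0, "claw": 2.5},
  {"dx": 0, "dy": 3.5, "dz": 0, "ax": 0, "ay": 0, "az": 0, "claw": 2.5},
  {"dx": 0, "dy": 3.5, "dz": 0, "ax": 0, "ay": 0, "az": 0, "claw": 2.5},
  {"dx": 0, "dy": 3.5, "dz": 0, "ax": 0, "ay": 0, "az": 0, "claw": 2.5},
  {"dx": 0, "dy": 3.5, "dz": 0, "ax": 0, "ay": 0, "az": 0, "claw": 2.5},
  {"dx": 0, "dy": 3, "dz": 0, "ax": 0, "ay": 0, "az": 0, "claw": 2.5},
  {"dx": 0, "dy": 1.5, "dz": 0, "ax": 0, "ay": 0, "az": 0, "claw": 2.5},
  {"dx": 0, "dy": 0.8, "dz": 0, "ax": 0, "ay": 0, "az": 0, "claw": 2.5},
  {"dx": 0, "dy": 0, "dz": 0, "ax": 0, "ay": 0, "az": 0, "claw": 2.5},
  {"dx": 0, "dy": 0, "dz": 0, "ax": 0, "ay": 0, "az": 0, "claw": 2.5},
])

```text
t: 22.3
tool_pos: [0.58, 0.101, 0.2495]
tcp_rot: [0.0, 0.001, 1.0, -0.001]
force: [0.8, -0.2, -3.0]
grip_width: 0.0373
grip_force: 60.6
```

Call:
send_rows([
  {"dx": 0, "dy": 0.2, "dz": 1, "ax": 0, "ay": 0, "az": 0, "claw": 2.5},
  {"dx": 0, "dy": 0, "dz": 2, "ax": 0, "ay": 0, "az": 0, "claw": 2.5},
  {"dx": 0, "dy": 0, "dz": 2, "ax": 0, "ay": 0, "az": 0, "claw": 2.5},
  {"dx": 0, "dy": 0, "dz": 2, "ax": 0, "ay": 0, "az": 0, "claw": 2.5},
  {"dx": 0, "dy": 0, "dz": 2, "ax": 0, "ay": 0, "az": 0, "claw": 2.5},
  {"dx": 0, "dy": 0, "dz": 1, "ax": 0, "ay": 0, "az": 0, "claw": 2.5},
  {"dx": 0, "dy": 0, "dz": 0.7, "ax": 0, "ay": 0, "az": 0, "claw": 2.5},
  {"dx": 0, "dy": 0, "dz": 0.5, "ax": 0, "ay": 0, "az": 0, "claw": 2.5},
  {"dx": 0, "dy": 0, "dz": 0, "ax": 0, "ay": 0, "az": 0, "claw": 2.5},
  {"dx": 0, "dy": 0, "dz": 0, "ax": 0, "ay": 0, "az": 0, "claw": 2.5},
])

```text
t: 23.55
tool_pos: [0.5802, 0.105, 0.1378]
tcp_rot: [0.001, -0.0, 1.0, 0.0]
force: [-0.4, -0.3, -1.3]
grip_width: 0.0371
grip_force: 60.7
```

Call:
send_rows([
  {"dx": 0, "dy": 0, "dz": 0.1, "ax": 0, "ay": 0, "az": 0, "claw": 2.5},
  {"dx": 0, "dy": 0, "dz": 0, "ax": 0, "ay": 0, "az": 0, "claw": 2.5},
  {"dx": 0, "dy": 0, "dz": 0, "ax": 0, "ay": 0, "az": 0, "claw": 4.5},
  {"dx": 0, "dy": 0, "dz": 0, "ax": 0, "ay": 0, "az": 0, "claw": 6},
  {"dx": 0, "dy": 0, "dz": 0, "ax": 0, "ay": 0, "az": 0, "claw": 6},
  {"dx": 0, "dy": 0, "dz": 0, "ax": 0, "ay": 0, "az": 0, "claw": 6},
  {"dx": 0, "dy": 0, "dz": -2, "ax": 0, "ay": 0, "az": 0, "claw": 6},
  {"dx": 0, "dy": 0, "dz": -4, "ax": 0, "ay": 0, "az": 0, "claw": 6},
  {"dx": 0, "dy": 0, "dz": -4, "ax": 0, "ay": 0, "az": 0, "claw": 6},
  {"dx": 0, "dy": 0, "dz": -3, "ax": 0, "ay": 0, "az": 0, "claw": 6},
  {"dx": 1.6, "dy": -4.9, "dz": 0, "ax": 0, "ay": 0, "az": 0, "claw": 8.5},
  {"dx": 1.6, "dy": -4.9, "dz": 0, "ax": 0, "ay": 0, "az": 0, "claw": 8.5},
  {"dx": 1.6, "dy": -4.9, "dz": 0, "ax": 0, "ay": 0, "az": 0, "claw": 8.5},
  {"dx": 1.6, "dy": -4.9, "dz": 0, "ax": 0, "ay": 0, "az": 0, "claw": 8.5},
  {"dx": 1.6, "dy": -4.9, "dz": 0, "ax": 0, "ay": 0, "az": 0, "claw": 8.5},
  {"dx": 1.6, "dy": -4.9, "dz": 0, "ax": 0, "ay": 0, "az": 0, "claw": 8.5},
  {"dx": 1.6, "dy": -4.9, "dz": 0, "ax": 0, "ay": 0, "az": 0, "claw": 8.5},
  {"dx": 0, "dy": 0, "dz": 0, "ax": 0, "ay": 0, "az": 0, "claw": 8.5},
  {"dx": 0, "dy": 0, "dz": 0, "ax": 0, "ay": 0, "az": 0, "claw": 8.5},
])

```text
t: 25.92
tool_pos: [0.468, -0.2375, 0.2662]
tcp_rot: [0.0, 0.0, 1.0, 0.001]
force: [0.8, 0.6, 0.5]
grip_width: 0.0848
grip_force: 0.0
```

Run:
```python
from h import *
t=camera("top"); s=camera("scene"); o=ctrl.get_obs(); print(o["t"],o["tool_pos"],o["tcp_rot"],o["force"])
a=cv2.resize(s["image"][90:300,180:380],None,fx=3,fy=3);b=cv2.resize(t["image"][60:270,90:290],None,fx=3,fy=3)
cv2.imwrite("pics/x5.png",cv2.resize(np.hstack([a,b]),(800,420)))
```

```text
26.025 [ 0.46867469 -0.2362236   0.26603314] [ 1.46391633e-06 -1.54565952e-03  9.99998649e-01  5.59817300e-04] [-0.16203938 -0.26966106 -0.43081757]
```

View pics/x5.png

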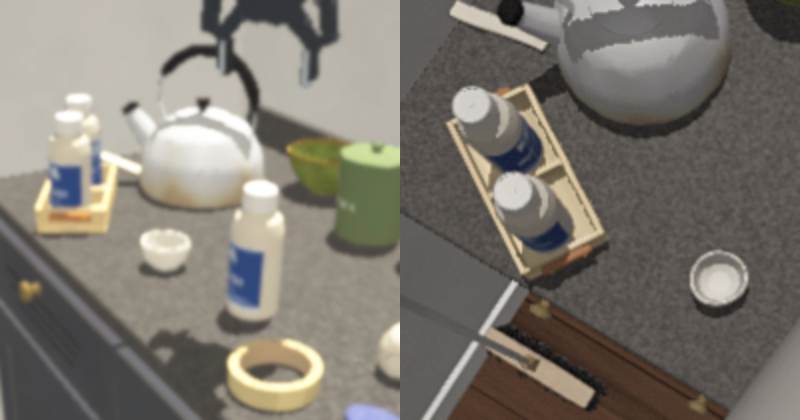

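Both light bottles stand upright, one in each compartment, and the full bottle stands under the gripper. Now I grip and lift it.

Call:
send_rows([
  {"dx": -0.2, "dy": 0, "dz": 3, "ax": 0, "ay": 0, "az": 0, "claw": 8.5},
  {"dx": 0, "dy": 0, "dz": 3, "ax": 0, "ay": 0, "az": 0, "claw": 8.5},
  {"dx": 0, "dy": 0, "dz": 3, "ax": 0, "ay": 0, "az": 0, "claw": 8.5},
  {"dx": 0, "dy": 0, "dz": 3, "ax": 0, "ay": 0, "az": 0, "claw": 8.5},
  {"dx": 0, "dy": 0, "dz": 1.7, "ax": 0, "ay": 0, "az": 0, "claw": 8.5},
  {"dx": 0, "dy": 0, "dz": 0, "ax": 0, "ay": 0, "az": 0, "claw": 5},
  {"dx": 0, "dy": 0, "dz": 0, "ax": 0, "ay": 0, "az": 0, "claw": 3.8},
  {"dx": 0, "dy": 0, "dz": 0, "ax": 0, "ay": 0, "az": 0, "claw": 3},
  {"dx": 0, "dy": 0, "dz": 0, "ax": 0, "ay": 0, "az": 0, "claw": 2.5},
  {"dx": 0, "dy": 0, "dz": 0, "ax": 0, "ay": 0, "az": 0, "claw": 2.5},
  {"dx": 0, "dy": 0, "dz": 0, "ax": 0, "ay": 0, "az": 0, "claw": 2.5},
  {"dx": 0, "dy": 0, "dz": 0, "ax": 0, "ay": 0, "az": 0, "claw": 2.5},
])

```text
t: 27.52
tool_pos: [0.4713, -0.2379, 0.131]
tcp_rot: [0.002, -0.0, 1.0, 0.0]
force: [-0.4, 2.3, 5.6]
grip_width: 0.0375
grip_force: 60.2
```

Call:
send_rows([
  {"dx": 0, "dy": 0, "dz": -1, "ax": 0, "ay": 0, "az": 0, "claw": 2.5},
  {"dx": 0, "dy": 0, "dz": -2, "ax": 0, "ay": 0, "az": 0, "claw": 2.5},
  {"dx": 0, "dy": 0, "dz": -3, "ax": 0, "ay": 0, "az": 0, "claw": 2.5},
  {"dx": 0, "dy": 0, "dz": -3, "ax": 0, "ay": 0, "az": 0, "claw": 2.5},
  {"dx": 0, "dy": 0, "dz": -3, "ax": 0, "ay": 0, "az": 0, "claw": 2.5},
  {"dx": 0, "dy": 0, "dz": -2, "ax": 0, "ay": 0, "az": 0, "claw": 2.5},
  {"dx": 0, "dy": 0, "dz": -1, "ax": 0, "ay": 0, "az": 0, "claw": 2.5},
  {"dx": 0, "dy": 0, "dz": 0, "ax": 0, "ay": 0, "az": 0, "claw": 2.5},
  {"dx": 0, "dy": 0, "dz": 0, "ax": 0, "ay": 0, "az": 0, "claw": 2.5},
  {"dx": 0, "dy": 0, "dz": 0, "ax": 0, "ay": 0, "az": 0, "claw": 2.5},
  {"dx": 0, "dy": 0, "dz": 0, "ax": 0, "ay": 0, "az": 0, "claw": 2.5},
  {"dx": 0, "dy": 0, "dz": 0, "ax": 0, "ay": 0, "az": 0, "claw": 2.5},
  {"dx": 0, "dy": 0, "dz": 0, "ax": 0, "ay": 0, "az": 0, "claw": 2.5},
  {"dx": 0, "dy": 0, "dz": 0, "ax": 0, "ay": 0, "az": 0, "claw": 2.5},
  {"dx": 0, "dy": 0, "dz": 0, "ax": 0, "ay": 0, "az": 0, "claw": 2.5},
])

```text
t: 29.4
tool_pos: [0.4698, -0.238, 0.2793]
tcp_rot: [0.0, 0.0, 1.0, 0.0]
force: [0.2, -0.3, -8.0]
grip_width: 0.037
grip_force: 61.5
```

Run:
```python
from h import *
t=camera("top"); s=camera("scene"); o=ctrl.get_obs(); print(o["t"],o["tool_pos"],o["force"],np.abs(o["qvel"]).max())
a=cv2.resize(s["image"][60:300,180:420],(400,400));b=cv2.resize(t["image"][60:320,90:440],(400,400))
cv2.imwrite("pics/x6.png",np.hstack([a,b]))
```

```text
29.5 [ 0.46981756 -0.23805469  0.27935391] [-0.59391891 -0.58226728 -7.22397266] 0.0017002153433415732
```

View pics/x6.png

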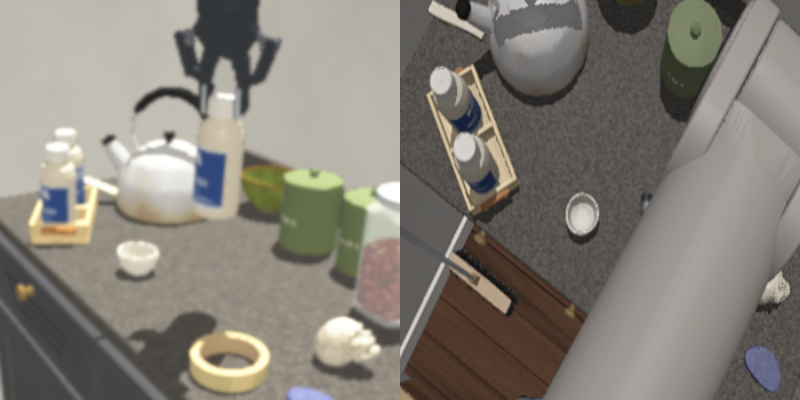

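The full bottle hangs upright and still about 15 cm up, both light ones are in the caddy, and the skull, tape and pot look undisturbed.

```bash
python3 -c "
from bench import workorder
print(workorder.sign_off())"
```

```text
the job is handed in; nothing more can be done
None
```

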